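# Index the pump stand to its next station

### The job

Bring the pump on the green work stand round to its next station, clockwise seen from above: draw the spring plunger out of its hole, swing the table on, and let the pin drop fully home in the very next hole so that the table is locked. The holes are out of sight under the table and not evenly spaced, so feel for the next one, turn slowly and never force the table round against the pin; do not upset the bearing and the socket standing on the table, and leave the other things on the bench alone.

Things in the scene. Friction and masses are not known exactly. Their poses are not given: they have to be found in the camera images.
- stand: Green base of the work stand, fixed to the bench: drum 218 mm and foot 250 mm in diameter, four bolted ears, 34 mm high. Origin on the turning axis, on the bench top; x points to the plunger as it stood at the start. The aluminium table on it (236 mm) lies 37 to 53 mm above the bench; in its middle a bronze pump casing, 100 mm diameter, top at 104 mm, outlet stub on the side away from the plunger.
- stage (a joint): Table angle, rad, 0 at the start (plunger in a hole), growing clockwise from above. It turns stiffly (4 N at the lug, 7 N with the pin dragging on the track) and stays where left. The next hole lies between 0.70 and 1.26 rad, a different place each time, not visible, not measured; the one after, 0.80 rad further, is wrong. Locked, the table has about 0.03 rad of play.
- plunger (a joint): How far the spring plunger is drawn up, m: 0 fully home, 0.009 with the pin's tip on the flat track between holes, stop at 0.014. The pull rises from 9 N at 0 to 17 N at the stop; let go, the spring drives it down. Standing on the track, the pin falls into a hole by itself when the table brings it there slowly (about 20 mm/s at the knob).
- knob (a point): Middle of the plunger's black pull knob, 27 mm diameter and 21 mm high, on a neck 18 mm in diameter and 8 mm high above the lug. 93 mm from the turning axis; 94 mm above the bench when the pin is home, 103 mm when it stands on the track. Rises with the plunger and turns with the table.
- lug (a point): Centre of the top face of the grey lug that carries the plunger, a block fixed on the table: 34 mm wide along the direction of turning, 30 mm radially, from the table top (53 mm above the bench) to 77 mm. It can be pushed to turn the table.
- pin: The plunger's steel pin, 10 mm diameter, round-nosed, hidden inside the lug and table; the origin is level with the lug's top when the pin is home. It alone holds the table. Sideways force on it must stay under 35 N.
- table_centre (a point): Centre of the table's top face, on the turning axis, 53 mm above the bench.
- bearing: Loose ball bearing lying flat on the table: ring of 44 mm outside diameter, 13 mm high. Origin at the centre of its underside.
- socket: Loose steel wrench socket standing on the table, 24 mm diameter, 38 mm high. Origin at the centre of its underside, z along its axis.
- oil_filter: White oil filter canister standing on the bench, 80 mm diameter, 118 mm high. Origin at the centre of its underside.
- spray_can: Red spray can standing on the bench, 66 mm diameter, 200 mm high. Origin at the centre of its underside.
- grease_jar: White jar with a blue cap standing on the bench, 84 mm diameter, 85 mm high. Origin at the centre of its underside.
- wrench: Steel spanner lying on the bench, 200 mm long along its x axis, under 20 mm high. Origin near its middle.
- screwdriver: Screwdriver lying on the bench, 200 mm long along its x axis. Origin near its middle.
- flange: Steel hub flange lying on the bench, 90 mm diameter, 34 mm high. Origin at the centre of its underside.
There are look-alikes about, which are no part of the job. What is shaped like the socket but red is not meant. What is shaped like the bearing but blue is not meant.

How it is judged:
By the outcome, as a careful person would: the job done as asked, in the order asked, and still so for the second after the job is handed in, with the robot touching nothing.
It also fails if it takes over 64 s, if anything falls off the work surface, if the arm or the gripper's body presses on something with over 40 N, if the wrist force passes 120 N, or if a joint passes its speed limit or range.

### The arm

A 6-joint arm with a two-finger parallel gripper is mounted at the origin on the work surface. World frame = base frame: x ahead of the robot, y to its left, z up, the work surface at z = 0. Lengths are in m, angles in rad, forces in N, time in s.
With the tool pointing down it reaches from about 0.4 to 0.825 m from the base axis. Payload 7 kg.
Tool frame: the origin (TCP) lies on the centre line of the jaws, within the pads' length; the fingertips stand tip_reach ahead of it and the grasp point (between the pads) is the TCP (tip_reach is the distance from the TCP to the fingertips, in m); z points along the fingers, y is the line along which they close (so a half turn about z gives the same grasp; the last joint's range is limited). The gripper opens to 88 mm and grips with 3 to 60 N. Pads are 19 mm wide; open, the fingers measure 130 mm over their backs; the gripper's body (78 mm by 193 mm) begins 47 mm behind the grasp point.
Start: joints at [1.429, 0.359, 0.012, 0, -1.224, -0.288], TCP at [0.281, 0.614, 0.246] pointing down, gripper open.
Joint ranges: [-3.07, 3.07], [-1.43, 2.12], [-1.02, 1.25], [-3.03, 1.67], [-3.05, -0], [-3.03, 3.03]. Speed limits (rad/s): [2.39, 2.39, 3.01, 3.14, 3.14, 3.14].

### API

Orientations are given as [roll, pitch, yaw] about the fixed x, y, z axes, in that order (R = Rz(yaw) Ry(pitch) Rx(roll)).
In Python, from station import get_state, grab_frame, calibration, job_done, find_in, mark_of, tip_reach gives the robot as it stands.
- The arm moves only by the shell command python3 -m handwheel 'ROWS' [OPENING] [FORCE]. ROWS is JSON, a list of rows, each an object with "delta_pos": the shift along the world's x, y, z in units of 30 mm (1.0 is 30 mm), a list of three; "dr": the turn, a rotation vector about the world's x, y, z in degrees, a list of three. In form: [{"delta_pos": [tx, ty, tz], "dr": [rx, ry, rz]}, ...]. A call has 1 to 10 rows; each row shifts and turns the commanded pose from where the row before left it; what a row does not reach is not made up. A row lasts 1/10 s, in which the tool goes at most 50 mm and 8.59 degrees, less where a joint would pass 70% of its speed; a pose out of reach is approached as far as the arm can. A call is refused whole if a number of a shift passes 1 or a number of a turn 8.59, either way. A call with a gripper value outside its range is refused whole. OPENING is the closure, from -1 (fully open) to 1 (shut), set as the call begins (- or left out, the last holds). The fingers move at their own pace and stop on an object; FORCE is the grip in N (left out, the last holds). Time passes only in rows, so rows that do not move let the fingers close. It gives the time, the measured TCP pose, the force, the opening and the grip force at its end, in the units of the state.
- get_state(): the state, without advancing time (a new reading comes with each control period).
- grab_frame(name): name is "scene" or "side" or "wrist"; returns the picture (480x640x3 uint8, red, green, blue); there is no depth.
- calibration(name): a dict with "fx", "fy", "cx", "cy" (pixels), "extrinsics" (4x4, takes a point from world to camera coordinates). Camera axes: x right, y down, z forward; pixel columns grow to the right and rows downward; lengths in m; the calibration is good to about 2 mm. The wrist camera is an equidistant fisheye: a pixel r from the principal point sees the ray r / f radians off the axis. A picture is of the moment at which its call begins: read the wrist's pose just before it. calibration takes no time and is no camera call; for the wrist camera it gives the pose at the moment of the call.
- job_done(): hands the job in; it is judged then, once.
Trained networks look in the newest picture that a camera, given by its name, has taken for a name from the list of things; names that differ only in an ending like _2 or _b are one class to them, and where a whole thing is asked for, a point or a joint stands for the part that bears it (a point fixed in the world has none). Each returns a list of dicts, best first, with "conf" (0 to 1); they miss things now and then, are a little off and sometimes report something else, mostly with a low value. They report only what shows in the picture. A call takes as long as a camera call. They do not tell look-alikes from the thing itself.
- find_in(camera, query): "location" ([column, row] in pixels, amid what is visible of it).
- mark_of(camera, query): "location" ([column, row] in pixels: a listed point, or the origin of a listed thing).
The state is a dict: "t": time; "q": joint angles; "qd": joint speeds; "joint_efforts": joint torques, N m; "eef_pos": TCP position; "ee_rot": TCP orientation; "force": force on the tool from outside, world axes, zero at the start; "moment": the same for the moment, N m; "width": finger opening in m; "gripper_force": force on a finger pad.
Only numpy, scipy, OpenCV 4.12 (cv2) and the standard library are available. Lean on these libraries where they do the work, as an engineer would, in place of code of your own. Each camera call takes 0.05 s, during which the arm holds its last target. There are 200 camera calls.

## Working session

There is one attempt and no reset: what is moved stays moved. The work goes in short steps, Python scripts to look and compute and a shell command to move; the robot and the scene stay as the last step left them, time stands still between calls to the robot, and variables do not carry over. Pictures are saved under pics/ and viewed, at most 10 in all, crops included, and the job is handed in when it is done.

```bash
mkdir -p pics
cat > h.py <<'E'
import numpy as np, cv2
from station import *
def ray(cam,px):
    c=calibration(cam); E=np.array(c["extrinsics"]); R,t=E[:3,:3],E[:3,3]
    u=(px[0]-c["cx"])/c["fx"]; v=(px[1]-c["cy"])/c["fy"]
    if cam=="wrist":
        r=np.hypot(u,v); s=np.sin(r)/r if r>1e-9 else 1
        d=np.array([u*s,v*s,np.cos(r)])
    else: d=np.array([u,v,1.])
    return -R.T@t, R.T@d
def at(cam,px,z):
    o,d=ray(cam,px); return o+d*(z-o[2])/d[2]
def save(cam,n):
    im=grab_frame(cam); cv2.imwrite(f"pics/{n}.png",im[:,:,::-1]); return im
E
python3 - <<'E'
from h import *
s=get_state(); print(s["t"],s["eef_pos"],s["ee_rot"],s["force"],s["width"],tip_reach)
Z=dict(knob=.094,lug=.077,table_centre=.053,bearing=.053,socket=.053,stand=0,oil_filter=0,spray_can=0,grease_jar=0,flange=0)
a=save("scene","a1");b=save("side","b1")
cv2.imwrite("pics/ab1.png",cv2.resize(np.hstack([a,b]),(800,300))[:,:,::-1])
for cam in("scene","side"):
    for k,z in Z.items():
        for r in mark_of(cam,k)[:2]: print(cam,k,np.round(r["location"]),round(r["conf"],2),np.round(at(cam,r["location"],z),3))
print(get_state()["t"])
E
```

```text
0.0 [0.28107091 0.61319927 0.24462284] [ 3.13995310e+00 -1.27180792e-04 -4.29877755e-01] [ 0.31023069 -0.18627147 -0.06243422] 0.08788835466366376 0.019
scene knob [312. 254.] 0.45 [ 0.615 -0.048  0.094]
scene lug [308. 262.] 0.72 [ 0.622 -0.063  0.077]
scene table_centre [298. 239.] 0.75 [ 0.52  -0.039  0.053]
scene bearing [358. 214.] 0.68 [0.521 0.152 0.053]
scene bearing [320. 226.] 0.51 [0.508 0.038 0.053]
scene socket [274. 219.] 0.44 [ 0.42  -0.062  0.053]
scene socket [216. 258.] 0.43 [ 0.469 -0.254  0.053]
scene stand [298. 252.] 0.88 [ 0.52  -0.041  0.   ]
scene stand [311. 254.] 0.67 [ 0.543 -0.011  0.   ]
scene oil_filter [175. 271.] 0.91 [ 0.411 -0.359  0.   ]
scene oil_filter [320. 226.] 0.6 [0.466 0.06  0.   ]
scene spray_can [201. 318.] 0.8 [ 0.589 -0.354  0.   ]
scene grease_jar [332. 334.] 0.64 [ 0.795 -0.092  0.   ]
scene grease_jar [173. 271.] 0.24 [ 0.406 -0.365  0.   ]
scene flange [433. 225.] 0.71 [0.628 0.342 0.   ]
scene flange [273. 221.] 0.42 [ 0.38  -0.047  0.   ]
side knob [333. 218.] 0.7 [ 0.6   -0.044  0.094]
side knob [267. 196.] 0.35 [ 0.748 -0.023  0.094]
side lug [338. 221.] 0.72 [ 0.594 -0.057  0.077]
side lug [400. 166.] 0.58 [ 0.564 -0.272  0.077]
side table_centre [364. 251.] 0.79 [ 0.519 -0.035  0.053]
side table_centre [333. 211.] 0.59 [ 0.629 -0.094  0.053]
side bearing [350. 282.] 0.85 [0.503 0.047 0.053]
side bearing [330. 354.] 0.7 [0.453 0.198 0.053]
side socket [407. 258.] 0.61 [ 0.439 -0.065  0.053]
side socket [448. 219.] 0.46 [ 0.414 -0.203  0.053]
side stand [369. 268.] 0.66 [ 0.507 -0.04   0.   ]
side stand [212. 256.] 0.5 [0.799 0.111 0.   ]
side oil_filter [475. 194.] 0.81 [ 0.407 -0.361  0.   ]
side grease_jar [269. 196.] 0.97 [ 0.805 -0.097  0.   ]
side flange [208. 381.] 0.87 [0.623 0.336 0.   ]
1.1
```

View pics/a1.png

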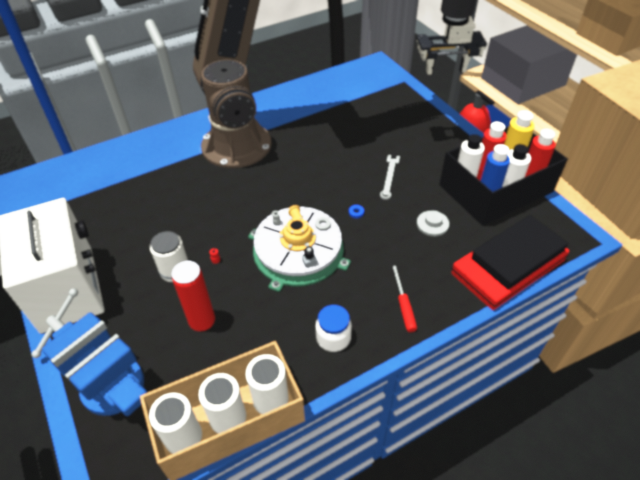

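View pics/b1.png

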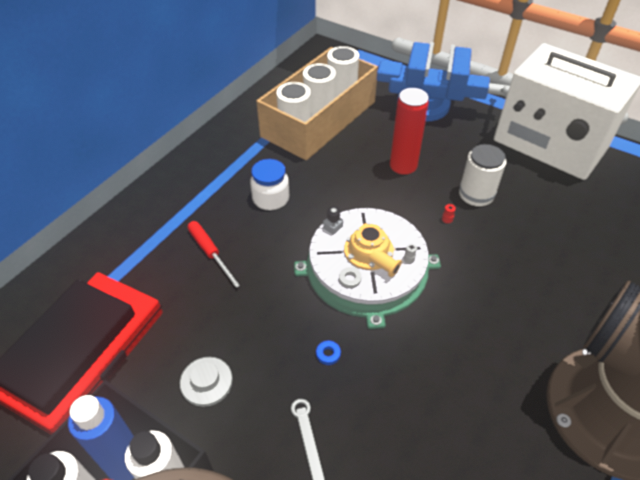

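The scene picture shows the stand at about (298,245), with the black knob at (310,254) and grey socket and bearing on the table. The side picture shows the knob at (333,215), the bearing at (350,278) and the socket at (410,253). The red socket and blue ring lie on the bench and are decoys. The table centre is about (0.52,-0.038) and the knob about (0.607,-0.047). I'll go above the knob first.

```bash
python3 -m handwheel '[{"delta_pos":[0.5,-1,0],"dr":[0,0,0.8]},{"delta_pos":[0.5,-1,0],"dr":[0,0,0.8]},{"delta_pos":[0.5,-1,0],"dr":[0,0,0.8]},{"delta_pos":[0.5,-1,0],"dr":[0,0,0.8]},{"delta_pos":[0.5,-1,0],"dr":[0,0,0.8]},{"delta_pos":[0.5,-1,0],"dr":[0,0,0.8]},{"delta_pos":[0.5,-1,0],"dr":[0,0,0.8]},{"delta_pos":[0.5,-1,0],"dr":[0,0,0.8]},{"delta_pos":[0.5,-1,0],"dr":[0,0,0.8]},{"delta_pos":[0.5,-1,0],"dr":[0,0,0.8]}]' -1
python3 -m handwheel '[{"delta_pos":[0.5,-1,0],"dr":[0,0,0.8]},{"delta_pos":[0.5,-1,0],"dr":[0,0,0.8]},{"delta_pos":[0.5,-1,0],"dr":[0,0,0.8]},{"delta_pos":[0.5,-1,0],"dr":[0,0,0.8]},{"delta_pos":[0.5,-1,0],"dr":[0,0,0.8]},{"delta_pos":[0.5,-1,0],"dr":[0,0,0.8]},{"delta_pos":[0.5,-1,0],"dr":[0,0,0.8]},{"delta_pos":[0.5,-1,0],"dr":[0,0,0.8]},{"delta_pos":[0.5,-1,0],"dr":[0,0,0.8]},{"delta_pos":[0.5,-1,0],"dr":[0,0,0.8]}]'
python3 -m handwheel '[{"delta_pos":[0.5,-1,-0.5],"dr":[0,0,0.8]},{"delta_pos":[0.4,-1,-0.5],"dr":[0,0,0.8]},{"delta_pos":[0,0,0]}]'
cat > look.py <<'E'
from h import *
import sys
s=get_state(); print(s["t"],np.round(s["eef_pos"],4),np.round(s["ee_rot"],3),np.round(s["force"],1))
save("wrist",sys.argv[1])
Z=dict(knob=float(sys.argv[2]),lug=.077,table_centre=.053,bearing=.053,socket=.053)
for k,z in Z.items():
    for r in mark_of("wrist",k)[:2]: print(k,np.round(r["location"]),round(r["conf"],2),np.round(at("wrist",r["location"],z),4))
E
python3 look.py w1 .094
```

```text
t: 2.1
eef_pos: [0.4317, 0.3123, 0.2459]
ee_rot: [-3.141, -0.0, -0.289]
force: [-0.4, 1.3, 0.5]
width: 0.0878
gripper_force: 0.0
t: 3.1
eef_pos: [0.5818, 0.0123, 0.2458]
ee_rot: [-3.141, -0.0, -0.15]
force: [-0.4, 1.2, -0.3]
width: 0.0877
gripper_force: 0.0
3.1 [0.5818 0.0123 0.2458] [-3.141 -0.    -0.15 ] [-0.4  1.2 -0.3]
knob [396. 182.] 0.83 [ 0.6033 -0.0557  0.094 ]
knob [374. 245.] 0.72 [ 0.5528 -0.0319  0.094 ]
lug [389. 176.] 0.79 [ 0.605  -0.0524  0.077 ]
bearing [299. 284.] 0.94 [0.5074 0.0437 0.053 ]invalid input at $[2]: expected keys delta_pos, dr
```

View pics/w1.png

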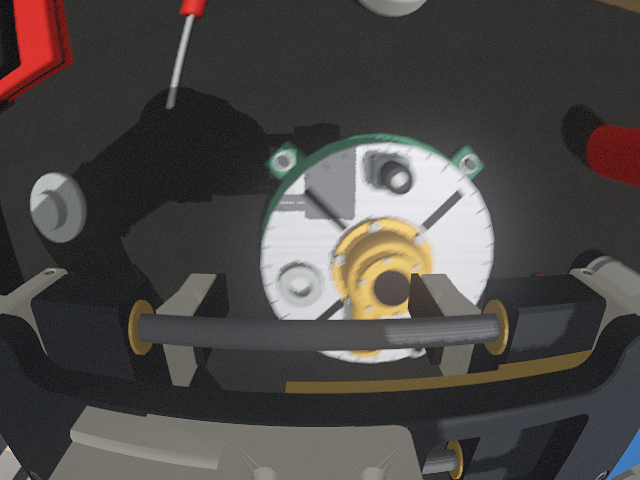

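The wrist view shows the table around (378,250), with the knob at (397,178) on the lug, the bearing at (299,284) and the pump in the middle. The third call was refused because a row lacked "dr". I'll move beside the knob and look from closer.

```bash
python3 -m handwheel '[{"delta_pos":[0,-0.75,-0.6],"dr":[0,0,-1]},{"delta_pos":[0,-0.75,-0.6],"dr":[0,0,-1]},{"delta_pos":[0,-0.75,-0.6],"dr":[0,0,-1]},{"delta_pos":[0,0,0],"dr":[0,0,0]}]'
python3 look.py w2 .094
python3 - <<'E'
from h import *
for cam in("side","scene"):
    im=grab_frame(cam)
    for k,z in dict(table_centre=.053,stand=0,knob=.094).items():
        for r in mark_of(cam,k)[:1]: print(cam,k,r["conf"],np.round(at(cam,r["location"],z),4))
E
```

```text
t: 3.8
eef_pos: [0.5793, -0.0547, 0.1892]
ee_rot: [3.14, 0.004, -0.204]
force: [-0.0, 0.4, -0.2]
width: 0.0875
gripper_force: 0.0
3.8 [ 0.5793 -0.0547  0.1892] [ 3.14   0.004 -0.204] [-0.   0.4 -0.2]
knob [306. 205.] 0.74 [ 0.606  -0.0504  0.094 ]
lug [307. 197.] 0.59 [ 0.6083 -0.0504  0.077 ]
table_centre [226. 325.] 0.45 [0.5057 0.0468 0.053 ]
bearing [226. 320.] 0.68 [0.5104 0.0446 0.053 ]
bearing [359. 366.] 0.44 [ 0.4387 -0.0629  0.053 ]
socket [355. 366.] 0.95 [ 0.4386 -0.0588  0.053 ]
side table_centre 0.66 [ 0.4983 -0.0089  0.053 ]
side stand 0.95 [ 0.5149 -0.0415  0.    ]
side knob 0.62 [ 0.6047 -0.0566  0.094 ]
scene table_centre 0.71 [ 0.513  -0.0321  0.053 ]
scene stand 0.69 [ 0.5173 -0.0397  0.    ]
scene knob 0.62 [ 0.6084 -0.0514  0.094 ]
```

View pics/w2.png

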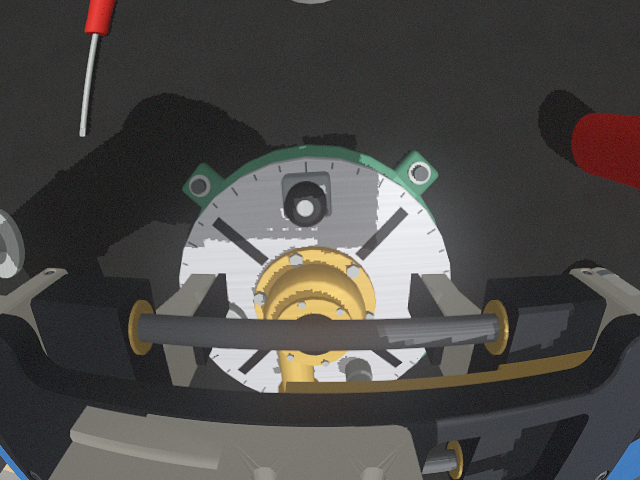

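The close view shows the knob top at (305,207) on the lug, between the table's slots (216,220)-(265,264) and (407,210)-(358,258). Nothing is near it. I'll fit the table centre from the slots and rim.

Run:
```python
from h import *
from scipy.optimize import least_squares
for p in [(305,207)]: print("knob",at("wrist",p,.1045))
a,b,c,d=[at("wrist",p,.053)[:2] for p in [(216,220),(265,264),(407,210),(358,258)]]
t=np.linalg.solve(np.c_[b-a,-(d-c)],c-a); print("slots",a+t[0]*(b-a))
P=np.array([at("wrist",p,.053)[:2] for p in [(180,270),(452,272),(306,158),(245,177),(196,225)]])
f=least_squares(lambda x:np.hypot(*(P-x).T)-.118,[.52,-.04]); print("rim",f.x,f.fun)
L=np.mean([at("wrist",p,.077)[:2] for p in [(283,174),(329,174)]],axis=0);print("lug outer edge mid",L)
```

```text
knob [ 0.60734048 -0.05095879  0.1045    ]
slots [ 0.51359506 -0.03341703]
rim [ 0.51513414 -0.03871034] [ 0.00101001  0.00030681  0.00047245 -0.00047313 -0.00060108]
lug outer edge mid [ 0.62389935 -0.05421358]
```

```bash
python3 -m handwheel '[{"delta_pos":[0.46,0.06,-0.3],"dr":[0,0,1.5]},{"delta_pos":[0.46,0.06,-0.5],"dr":[0,0,1.5]},{"delta_pos":[0,0,-0.7],"dr":[0,0,0]},{"delta_pos":[0,0,-0.7],"dr":[0,0,0]},{"delta_pos":[0,0,-0.5],"dr":[0,0,0]},{"delta_pos":[0,0,-0.23],"dr":[0,0,0]},{"delta_pos":[0,0,0],"dr":[0,0,0]}]'
python3 -m handwheel '[{"delta_pos":[0,0,0],"dr":[0,0,0]},{"delta_pos":[0,0,0],"dr":[0,0,0]},{"delta_pos":[0,0,0],"dr":[0,0,0]},{"delta_pos":[0,0,0],"dr":[0,0,0]},{"delta_pos":[0,0,0],"dr":[0,0,0]},{"delta_pos":[0,0,0],"dr":[0,0,0]},{"delta_pos":[0,0,0],"dr":[0,0,0]},{"delta_pos":[0,0,0],"dr":[0,0,0]}]' 1 6
```

```text
t: 5.2
eef_pos: [0.6086, -0.0504, 0.1022]
ee_rot: [3.141, 0.002, -0.15]
force: [-1.8, -0.2, 0.6]
width: 0.0877
gripper_force: 0.0
t: 6.0
eef_pos: [0.6088, -0.0506, 0.1037]
ee_rot: [3.141, 0.0, -0.15]
force: [1.4, -9.2, 0.5]
width: 0.029
gripper_force: 3.6
```

```bash
python3 -m handwheel '[{"delta_pos":[0,-0.03,0],"dr":[0,0,0]},{"delta_pos":[0,-0.03,0],"dr":[0,0,0]},{"delta_pos":[0,0,0],"dr":[0,0,0]},{"delta_pos":[0,0,0],"dr":[0,0,0]}]'
```

```text
t: 6.4
eef_pos: [0.6088, -0.0518, 0.1037]
ee_rot: [-3.141, 0.0, -0.151]
force: [-0.4, 2.6, 2.1]
width: 0.0266
gripper_force: 6.0
```

```bash
python3 -m handwheel '[{"delta_pos":[0,0,0],"dr":[0,0,0]},{"delta_pos":[0,0,0],"dr":[0,0,0]},{"delta_pos":[0,0,0.1],"dr":[0,0,0]},{"delta_pos":[0,0,0.1],"dr":[0,0,0]},{"delta_pos":[0,0,0.1],"dr":[0,0,0]},{"delta_pos":[0,0,0.1],"dr":[0,0,0]},{"delta_pos":[0,0,0],"dr":[0,0,0]}]' 1 45
python3 - <<'E'
from h import *
s=get_state();print(s["force"])
for cam in("side","scene"):
    grab_frame(cam)
    for r in mark_of(cam,"knob")[:1]: print(cam,r)
E
```

```text
t: 7.1
eef_pos: [0.6087, -0.0518, 0.1144]
ee_rot: [-3.141, 0.001, -0.151]
force: [5.6, 2.8, -15.0]
width: 0.0257
gripper_force: 45.0
[  5.560396     2.77362725 -15.00516228]
side {'location': [329.8, 212.5], 'conf': 0.63}
scene {'location': [311.5, 251.5], 'conf': 0.6}
```

```bash
cat > arc.py <<'E'
import numpy as np,sys
C=np.array([.5163,-.0378]); p=np.array([float(sys.argv[1]),float(sys.argv[2])]);st=float(sys.argv[3]);n=int(sys.argv[4])
v=p-C; print("r",np.hypot(*v),"phi",np.arctan2(v[1],v[0])); v*=.093/np.hypot(*v) if len(sys.argv)>5 else 1
for i in range(n):
    c,s=np.cos(st),np.sin(-st); w=np.array([[c,-s],[s,c]])@v; print(np.round((w-v)/.03,3),end=" "); v=w
print(np.degrees(st))
E
python3 arc.py .6087 -.0518 .05 9
```

```text
r 0.0934545879023604 phi -0.15037142800713446
[-0.027 -0.153] [-0.035 -0.152] [-0.042 -0.15 ] [-0.05  -0.148] [-0.057 -0.145] [-0.064 -0.142] [-0.071 -0.138] [-0.078 -0.135] [-0.085 -0.131] 2.8647889756541165
```

```bash
python3 -m handwheel '[{"delta_pos":[0,0,0.03],"dr":[0,0,0]},{"delta_pos":[-0.013,-0.077,0],"dr":[0,0,-1.43]},{"delta_pos":[-0.014,-0.076,0],"dr":[0,0,-1.43]},{"delta_pos":[-0.035,-0.152,0],"dr":[0,0,-2.86]},{"delta_pos":[-0.042,-0.15,0],"dr":[0,0,-2.86]},{"delta_pos":[0,0,0],"dr":[0,0,0]}]'
```

```text
t: 7.9
eef_pos: [0.6055, -0.0663, 0.1149]
ee_rot: [3.141, 0.001, -0.303]
force: [5.6, -0.3, -15.8]
width: 0.0252
gripper_force: 45.0
```

```bash
python3 -m handwheel '[{"delta_pos":[-0.05,-0.148,0],"dr":[0,0,-2.86]},{"delta_pos":[-0.057,-0.145,0],"dr":[0,0,-2.86]},{"delta_pos":[-0.064,-0.142,0],"dr":[0,0,-2.86]},{"delta_pos":[-0.071,-0.138,0],"dr":[0,0,-2.86]},{"delta_pos":[-0.078,-0.135,0],"dr":[0,0,-2.86]},{"delta_pos":[-0.085,-0.131,0],"dr":[0,0,-2.86]},{"delta_pos":[0,0,0],"dr":[0,0,0]},{"delta_pos":[0,0,0],"dr":[0,0,0]}]'
```

```text
t: 8.7
eef_pos: [0.5934, -0.0918, 0.1151]
ee_rot: [3.14, 0.001, -0.601]
force: [6.0, -3.2, -16.0]
width: 0.0255
gripper_force: 45.0
```

```bash
python3 -m handwheel '[{"delta_pos":[0,0,-0.04],"dr":[0,0,0]},{"delta_pos":[0,0,-0.03],"dr":[0,0,0]},{"delta_pos":[0,0,0],"dr":[0,0,0]}]'
python3 -m handwheel '[{"delta_pos":[0,0,0],"dr":[0,0,0]},{"delta_pos":[0,0,0],"dr":[0,0,0]},{"delta_pos":[0,0,0],"dr":[0,0,0]},{"delta_pos":[0,0,0],"dr":[0,0,0]},{"delta_pos":[0,0,-0.3],"dr":[0,0,0]},{"delta_pos":[0,0,-0.3],"dr":[0,0,0]},{"delta_pos":[0,0,-0.25],"dr":[0,0,0]},{"delta_pos":[0,0,-0.2],"dr":[0,0,0]},{"delta_pos":[0,0,0],"dr":[0,0,0]}]' -0.2
```

```text
t: 9.0
eef_pos: [0.5934, -0.0918, 0.113]
ee_rot: [3.14, 0.001, -0.6]
force: [5.5, -2.7, -14.8]
width: 0.0254
gripper_force: 45.0
t: 9.9
eef_pos: [0.5928, -0.091, 0.0815]
ee_rot: [3.14, 0.002, -0.6]
force: [0.4, 0.1, -0.9]
width: 0.0521
gripper_force: 0.0
```

```bash
python3 -m handwheel '[{"delta_pos":[0,0,0],"dr":[0,0,0]},{"delta_pos":[0,0,0],"dr":[0,0,0]},{"delta_pos":[0,0,0],"dr":[0,0,0]},{"delta_pos":[0,0,0],"dr":[0,0,0]},{"delta_pos":[0,0,0],"dr":[0,0,0]}]' 1 8
python3 look.py w3 .103; python3 arc.py .5928 -.091 .02 10 1
```

```text
t: 10.4
eef_pos: [0.5935, -0.0915, 0.0833]
ee_rot: [3.141, -0.0, -0.6]
force: [-1.0, -4.5, 1.7]
width: 0.0338
gripper_force: 8.0
10.4 [ 0.5935 -0.0915  0.0833] [ 3.141 -0.    -0.6  ] [-1.  -4.5  1.7]
knob [316. 345.] 0.66 [ 0.5907 -0.089   0.103 ]
lug [318. 309.] 0.64 [ 0.5916 -0.0903  0.077 ]
r 0.09317987980245522 phi -0.6076487805024883
[-0.036 -0.051] [-0.037 -0.05 ] [-0.038 -0.049] [-0.039 -0.048] [-0.04  -0.048] [-0.041 -0.047] [-0.042 -0.046] [-0.043 -0.045] [-0.043 -0.044] [-0.044 -0.043] 1.1459155902616465
```

View pics/w3.png

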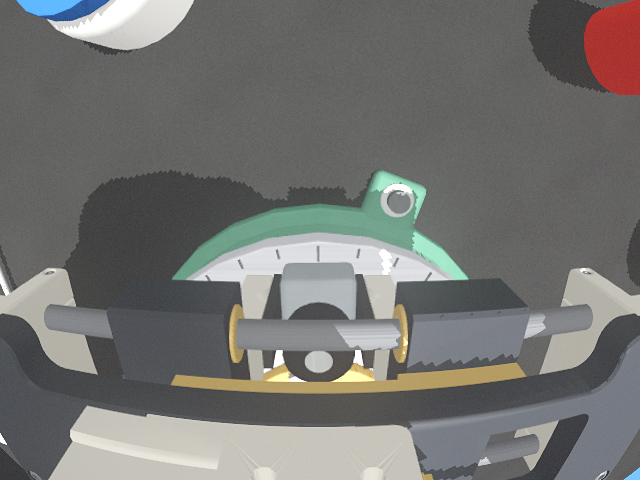

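The view shows the lug between both fingers (318,285) with the knob above it (318,350), pin still up. Now I'll turn slowly to about 0.66 rad, which is still short of the first possible hole.

```bash
python3 -m handwheel '[{"delta_pos":[-0.036,-0.051,0],"dr":[0,0,-1.15]},{"delta_pos":[-0.037,-0.05,0],"dr":[0,0,-1.15]},{"delta_pos":[-0.038,-0.049,0],"dr":[0,0,-1.15]},{"delta_pos":[-0.039,-0.048,0],"dr":[0,0,-1.15]},{"delta_pos":[-0.04,-0.048,0],"dr":[0,0,-1.15]},{"delta_pos":[-0.041,-0.047,0],"dr":[0,0,-1.15]},{"delta_pos":[-0.042,-0.046,0],"dr":[0,0,-1.15]},{"delta_pos":[-0.043,-0.045,0],"dr":[0,0,-1.15]},{"delta_pos":[-0.043,-0.044,0],"dr":[0,0,-1.15]}]'
cat > st.py <<'E'
from h import *
s=get_state(); p=s["eef_pos"]; v=np.array(p[:2])-[.5163,-.0378]; ph=np.arctan2(v[1],v[0]); f=s["force"]
print("turn",-.150-ph,"yawturn",-.15-s["ee_rot"][2],"r",np.hypot(*v),"Ft",f[0]*np.sin(ph)-f[1]*np.cos(ph),"Fr",f[0]*np.cos(ph)+f[1]*np.sin(ph),"Mz",s["moment"][2])
E
python3 st.py; python3 arc.py .576 -.1085 .016 32 1
```

```text
t: 11.6
eef_pos: [0.5852, -0.1012, 0.0832]
ee_rot: [-3.136, -0.001, -0.781]
force: [5.0, 11.4, -1.6]
width: 0.0346
gripper_force: 8.3
turn 0.5936610353244213 yawturn 0.6312491259872132 r 0.09360337774968325 Ft -11.782449786036691 Fr -4.060228747747548 Mz 0.31866490660868857
r 0.0925342098901806 phi -0.8695547522158048
[-0.038 -0.032] [-0.039 -0.031] [-0.039 -0.03 ] [-0.04 -0.03] [-0.04  -0.029] [-0.041 -0.029] [-0.041 -0.028] [-0.041 -0.027] [-0.042 -0.027] [-0.042 -0.026] [-0.043 -0.025] [-0.043 -0.025] [-0.043 -0.024] [-0.044 -0.023] [-0.044 -0.022] [-0.045 -0.022] [-0.045 -0.021] [-0.045 -0.02 ] [-0.046 -0.02 ] [-0.046 -0.019] [-0.046 -0.018] [-0.046 -0.017] [-0.047 -0.017] [-0.047 -0.016] [-0.047 -0.015] [-0.047 -0.014] [-0.048 -0.014] [-0.048 -0.013] [-0.048 -0.012] [-0.048 -0.011] [-0.048 -0.01 ] [-0.049 -0.01 ] 0.9167324722093172
```

```bash
python3 -m handwheel '[{"delta_pos":[-0.042,-0.045,0],"dr":[0,0,-0.8]},{"delta_pos":[-0.043,-0.044,0],"dr":[0,0,-0.8]},{"delta_pos":[-0.043,-0.043,0],"dr":[0,0,-0.8]}]'
python3 st.py
```

```text
t: 11.9
eef_pos: [0.5816, -0.1052, 0.0833]
ee_rot: [-3.136, -0.002, -0.823]
force: [6.2, 8.7, -3.8]
width: 0.0346
gripper_force: 8.0
turn 0.6510718290124206 yawturn 0.6731557005672818 r 0.09383246805359366 Ft -10.504354141380496 Fr -1.8837798992291148 Mz 0.13267904623424034
```

```bash
python3 -m handwheel '[{"delta_pos":[-0.041,-0.039,0],"dr":[0,0,-0.9]},{"delta_pos":[-0.042,-0.038,0],"dr":[0,0,-0.9]},{"delta_pos":[-0.043,-0.037,0],"dr":[0,0,-0.9]}]'
python3 st.py
```

```text
t: 12.2
eef_pos: [0.5783, -0.1085, 0.0833]
ee_rot: [-3.135, -0.002, -0.87]
force: [8.0, 11.4, -4.1]
width: 0.0347
gripper_force: 8.0
turn 0.7004818611196318 yawturn 0.7203362343542782 r 0.09403035356851014 Ft -13.50729124471916 Fr -3.285661463691791 Mz 0.1728831536521073
```

```bash
python3 -m handwheel '[{"delta_pos":[-0.043,-0.037,0],"dr":[0,0,-1]},{"delta_pos":[-0.044,-0.036,0],"dr":[0,0,-1]}]'
python3 st.py
```

```text
t: 12.4
eef_pos: [0.5758, -0.1107, 0.0833]
ee_rot: [-3.135, -0.002, -0.905]
force: [8.4, 10.2, -5.1]
width: 0.0349
gripper_force: 8.0
turn 0.7360933537184007 yawturn 0.7552784333956798 r 0.09412770978186191 Ft -12.997749534827049 Fr -2.6076372067224707 Mz 0.13889771282151997
```

```bash
python3 -m handwheel '[{"delta_pos":[-0.046,-0.034,0],"dr":[0,0,-1]},{"delta_pos":[-0.046,-0.033,0],"dr":[0,0,-1]},{"delta_pos":[-0.046,-0.032,0],"dr":[0,0,-1]}]'
python3 st.py
```

```text
t: 12.7
eef_pos: [0.5704, -0.1153, 0.0832]
ee_rot: [-3.138, -0.001, -0.958]
force: [5.4, 1.8, -3.6]
width: 0.0347
gripper_force: 7.9
turn 0.8108732639329947 yawturn 0.8080126837457972 r 0.09452452517177029 Ft -5.479079554120056 Fr 1.5730119085148266 Mz -0.09215359982126756
```

Run:
```python
from h import *
a=cv2.imread("pics/w3.png"); b=save("wrist","w4")[:,:,::-1]
cv2.imwrite("pics/c4.png",np.hstack([a[230:400,220:420],b[230:400,220:420]]).repeat(2,0).repeat(2,1))
print([(r["location"],r["conf"]) for r in mark_of("wrist","knob")[:2]])
```

```text
[([318.2, 333.3], 0.95)]
```

View pics/c4.png

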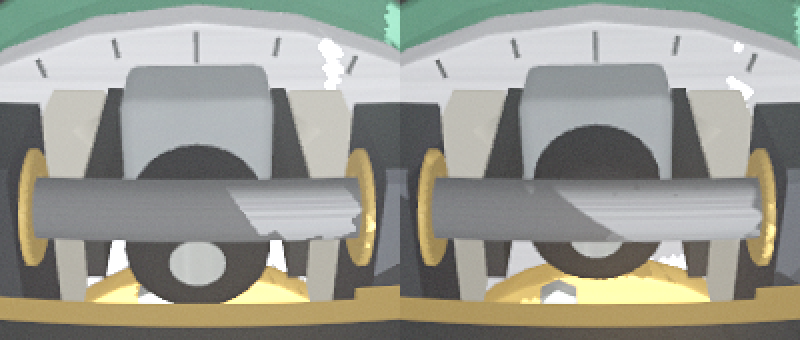

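The right half (now) shows the knob smaller and higher in the picture than the left half (on the track), so the pin has dropped. I'll work out how far.

Run:
```python
from h import *
c=calibration("wrist");E=np.array(c["extrinsics"]);s=get_state()
p=np.array(s["eef_pos"]);yaw=s["ee_rot"][2]
def proj(P):
    q=E[:3,:3]@P+E[:3,3];th=np.arctan2(np.hypot(*q[:2]),q[2]);k=th/np.hypot(*q[:2]);return np.array([c["cx"]+c["fx"]*k*q[0],c["cy"]+c["fy"]*k*q[1]])
C=np.array([.5163,-.0378]);d=np.array([np.cos(yaw),np.sin(yaw),0]);tt=np.array([-d[1],d[0],0])
k=p.copy()
for dr in(-.002,0,.002):
  for h in (0,.003,.006,.009):
    o=k+d*dr;o[2]=.1045+h
    top=[proj(o+.0135*(np.cos(a)*d+np.sin(a)*tt)) for a in np.linspace(0,6.28,40)]
    o[2]=.0835+h
    bot=[proj(o+.0135*(np.cos(a)*d+np.sin(a)*tt)) for a in np.linspace(0,6.28,40)]
    o[2]=.077; le=proj(o+.015*d)
    A=np.array(top+bot);print(dr,h,"rows",A[:,1].min().round(1),A[:,1].max().round(1),"width",np.ptp(A[:,0]).round(1),"lug edge row",le[1].round(1))
```

```text
-0.002 0 rows 288.1 371.0 width 70.9 lug edge row 278.4
-0.002 0.003 rows 291.3 375.7 width 72.2 lug edge row 278.4
-0.002 0.006 rows 294.7 380.5 width 73.6 lug edge row 278.4
-0.002 0.009 rows 298.1 385.5 width 75.0 lug edge row 278.4
0 0 rows 283.8 367.1 width 71.4 lug edge row 274.1
0 0.003 rows 286.9 371.8 width 72.7 lug edge row 274.1
0 0.006 rows 290.2 376.6 width 74.1 lug edge row 274.1
0 0.009 rows 293.6 381.6 width 75.6 lug edge row 274.1
0.002 0 rows 279.4 363.2 width 71.8 lug edge row 269.8
0.002 0.003 rows 282.5 367.8 width 73.2 lug edge row 269.8
0.002 0.006 rows 285.7 372.6 width 74.7 lug edge row 269.8
0.002 0.009 rows 289.0 377.6 width 76.1 lug edge row 269.8
```

The rows shifted by 10 and 14 px, which matches a full 9 mm drop (10 and 14.5 predicted), so the pin is home. I'll let go, go up and check.

```bash
python3 -m handwheel '[{"delta_pos":[0,0,0],"dr":[0,0,0]},{"delta_pos":[0,0,0],"dr":[0,0,0]},{"delta_pos":[0,0,0],"dr":[0,0,0]},{"delta_pos":[0,0,0],"dr":[0,0,0]},{"delta_pos":[0,0,0.3],"dr":[0,0,0]},{"delta_pos":[0,0,0.6],"dr":[0,0,0]},{"delta_pos":[0,0,0.8],"dr":[0,0,0]},{"delta_pos":[-0.7,0.7,1],"dr":[0,0,0]},{"delta_pos":[-0.5,0.7,1],"dr":[0,0,0]},{"delta_pos":[0,0,0],"dr":[0,0,0]}]' -0.2
python3 look.py w5 .094
python3 - <<'E'
from h import *
a=cv2.imread("pics/w5.png");b=save("side","s5")[:,:,::-1];c=save("scene","n5")[:,:,::-1]
for n in("side","scene"):
    for k,z in dict(knob=.094,lug=.077,bearing=.053,socket=.053).items(): print(n,k,[(np.round(at(n,r["location"],z),3),r["conf"]) for r in mark_of(n,k)[:2]])
d=np.hstack([b[140:340,260:480],c[150:350,200:400]])
cv2.imwrite("pics/c5.png",cv2.resize(np.vstack([cv2.resize(a,(420,315)),d]),None,fx=1.15,fy=1.15))
E
```

```text
t: 13.8
eef_pos: [0.5333, -0.0729, 0.1993]
ee_rot: [-3.135, -0.004, -0.955]
force: [1.7, -0.6, 0.9]
width: 0.0524
gripper_force: 0.0
13.8 [ 0.5333 -0.0729  0.1993] [-3.135 -0.004 -0.955] [ 1.7 -0.6  0.9]
knob [312. 159.] 0.87 [ 0.5669 -0.1151  0.094 ]
lug [312. 156.] 0.97 [ 0.5666 -0.1162  0.077 ]
bearing [224. 285.] 0.97 [0.5651 0.0162 0.053 ]
socket [511. 125.] 0.93 [ 0.4512 -0.233   0.053 ]
socket [ 42. 212.] 0.73 [0.7534 0.0666 0.053 ]
side knob [(array([ 0.563, -0.115,  0.094]), 0.59), (array([0.374, 0.374, 0.094]), 0.18)]
side lug [(array([ 0.561, -0.119,  0.077]), 0.6)]
side bearing [(array([0.448, 0.205, 0.053]), 0.88), (array([0.38 , 0.36 , 0.053]), 0.73)]
side socket [(array([ 0.446, -0.005,  0.053]), 0.71)]
scene knob [(array([ 0.573, -0.112,  0.094]), 0.53), (array([ 0.663, -0.363,  0.094]), 0.49)]
scene lug [(array([ 0.584, -0.118,  0.077]), 0.87)]
scene bearing [(array([0.536, 0.156, 0.053]), 0.67), (array([ 0.516, -0.041,  0.053]), 0.54)]
scene socket [(array([ 0.471, -0.26 ,  0.053]), 0.55)]
```

View pics/c5.png

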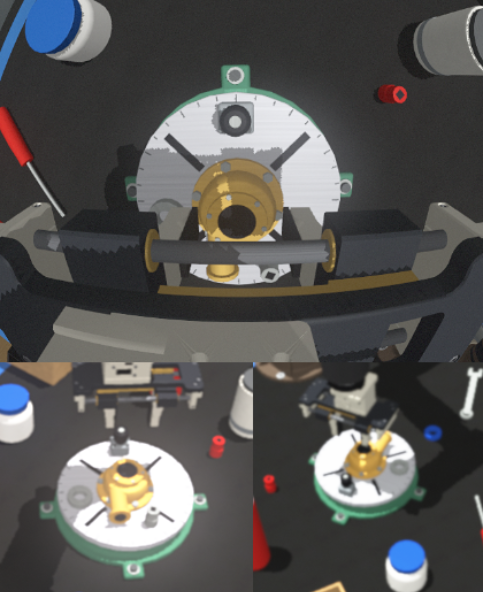

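The composite picture shows the pump turned, with the lug and knob at their new place. The knob sits low on the lug, the bearing and socket still stand on the table, and the gripper is clear.

```bash
python3 -c "
from station import *
print(job_done())"
```

```text
the job is handed in; nothing more can be done
None
```

I turned the table clockwise about 0.8 rad to its next hole and handed the job in at about 14 s. The wrist camera shows the pin dropped the full 9 mm, though I did not push the table afterwards to test the lock. The bearing and socket are still on the table and the gripper is clear.

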